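# Fit the juicer's reamer on its splined spindle and press it on

## Robot

A 6-joint arm with a two-finger parallel gripper is mounted at the origin on a cart in front of the work surface, level with it; the furniture and walls round the work are solid. World frame = base frame: x ahead of the robot, y to its left, z up, the work surface at z = 0. Lengths are in m, angles in degrees, forces in N, time in s.
With the tool pointing down it reaches from about 0.3 to 0.85 m from the base axis. Payload 4.2 kg.
Tool frame: the origin (TCP) lies at the centre of the arm's flange, where the gripper is bolted on; the fingertips stand 191 mm ahead of it and the grasp point (between the pads) lies 172 mm ahead of it; z points along the fingers, y is the line along which they close (so a half turn about z gives the same grasp; the last joint's range is limited). The gripper opens to 91 mm and grips with 3 to 60 N. Pads are 32 mm wide; open, the fingers measure 118 mm over their backs; the gripper's body (76 mm by 178 mm) begins 60 mm behind the grasp point.
Start: joints at [-75.573, 18.312, 89.639, -0, 72.044, -1.146], TCP at [0.154, -0.554, 0.405] pointing down, gripper open.
Joint ranges: [-177.97, 177.97], [-48.28, 115.42], [12.27, 149.76], [-77.06, 257.06], [2.81, 150.46], [-146.56, 146.56]. Speed limits (degrees/s): [147.25, 147.25, 180, 180, 180, 180].

## Interface

Orientations are given as [roll, pitch, yaw] about the fixed x, y, z axes, in that order (R = Rz(yaw) Ry(pitch) Rx(roll)).
In Python, from cell import manip gives the robot as it stands. Calls block until the motion is done:
- manip.goto(position, orientation): joint-space move of the TCP to a pose.
- manip.servo_line(position, vel=0.15, ori=None, guard=None): straight line of the TCP; ori=None keeps the orientation; vel is the mean speed in m/s. With guard (N) it stops when the force on the tool has changed by that much, and returns True; else False.
- manip.goto_joints(angles): joint-space move.
- manip.set_gripper(opening, strength=None): opening from 0.0 (shut) to 1.0 (fully open); strength is the grip in N (None keeps the last); returns when the fingers have stopped.
- manip.hold(seconds).
- manip.solve_ik(position, orientation): joint angles nearest the present ones, or None.
- manip.state(): the state.
- manip.get_image(name): name is "side" or "top"; returns a dict with "image" (480x640x3 uint8, blue, green, red), "z_map" (480x640 float32, m along the optical axis (not along the pixel's ray), 0 where there is no reading), "vfov" (degrees; the focal length in pixels is half the picture's height over the tangent of half this angle, whatever the lens; pixels are square), "cx", "cy" (the principal point, pixels), "k1" (the pictures are not rectified: a ray, as slopes to the right and down, at radius r is drawn at 1 + k1 r^2 times it, then the intrinsics apply), "pose" (4x4, takes a point from camera to world coordinates). Camera axes: x right, y down, z forward; pixel columns grow to the right and rows downward; lengths in m; the calibration is good to about 2 mm. A picture is of the moment at which its call begins.
A pose or a line that the arm cannot do raises manip.IKError and nothing moves.
- manip.sign_off(): hands the job in; it is judged then, once.
The state is a dict: "time_s": time; "joint_pos": joint angles; "joint_vel": joint speeds; "effort": joint torques, N m; "eef_pos": TCP position; "orientation": TCP orientation; "ft_force": force on the tool from outside, world axes, zero at the start; "ft_torque": the same for the moment, N m; "opening": opening from 0.0 (shut) to 1.0 (fully open); "grasp_force": force on a finger pad.
Only numpy, scipy, OpenCV 4.12 (cv2) and the standard library are available. Lean on these libraries where they do the work, as an engineer would, in place of code of your own. Each camera call takes 0.05 s, during which the arm holds its last target. There are 200 camera calls.

## Task

Get the citrus juicer running. First swing its lock lever round to the far stop, so that the tongue comes out from under the spindle; then take the reamer, turn it until its slots mesh with the spindle's splines, slide it fully home and press it down, spindle and all, to the bottom of the spindle's spring travel. Finish while still holding the reamer pressed down there (do not let go), and leave the lemon, the jigger and the shot glass alone.

Things in the scene. Friction and masses are not known exactly. Their poses are not given: they have to be found in the camera images.
- juicer: Citrus juicer base, white plastic, fixed to the worktop: a round housing 142 mm across and 76 mm high, shallow tray on top, upright spindle in the middle. Origin: centre of its underside on the worktop; z up; the small spout points along its -x; the lever's pillar (34 mm across, 79 mm high) stands on its -y side, axis 88 mm from the centre.
- lock_lever (a joint): Dark steel lock lever on a vertical axis; stays where left (about 1 N at the post moves it). 0 = locked: arm along the juicer's -x, its 14 mm wide tongue under the spindle's flange stops the spindle going down. Grows counter-clockwise seen from above to the far stop at 1.55 rad = free: arm along the juicer's -y, away from the housing. Starts at 0 to 0.25.
- lever_pivot (a point): Point on the lever's axis, at the top of its hub, 89 mm above the worktop. The lever's arm and tongue lie 81 to 88 mm above the worktop.
- lever_post_top (a point): Centre of the top of the upright round post (14 mm diameter) at the end of the lever's arm, 60 mm from the axis; the post's top is 122 mm above the worktop, and it stands up 34 mm clear of the arm.
- spindle (a joint): How far the spring-loaded spindle is pushed down (m): 0 = up, 0.010 = bottom of its travel. The spring takes 3 N to start and 9 N at the bottom. Blocked while the lever is locked (it frees once the lever is past about 0.5 rad).
- spindle_seat (a point): Centre of the top of the spindle's steel flange (52 mm across), where the reamer's underside rests when home; 92 mm above the worktop with the spindle up. x, y lie along its splines: a cross of two bars 26 mm long, 6 wide, 14 high (top 3 mm only 3.5 wide), with a 7 mm round pilot pin, tip 20 mm above the flange. The cross stands at any angle; stiff to turn (0.5 N m).
- reamer: Grey plastic juicing cone, loose, 90 g, upright on the worktop right or left of the juicer: a square column 38 x 38 mm, 40 high, ribbed dome above, 62.5 high in all. Origin: centre of its underside; x, y square to its flat sides. Two crossed slots 9 mm wide, 22 deep run along x and y in its underside (notches in the middle of each side): meshes every quarter turn, within about 6 degrees.
- lemon: Lemon, 84 x 58 x 58 mm, lying on the worktop on the other side of the juicer from the reamer. Origin: centre of its underside. Leave alone.
- jigger: Steel spirit measure, 42 mm across, 80 mm high. Origin: centre of its underside. Leave alone.
- shot_glass: Shot glass, 47 mm across, 58 mm high. Origin: centre of its underside. Leave alone.
- spindle_shaft: The spindle as a solid, with its shaft inside the housing. Origin: on the spindle's axis at worktop height; x and y lie along the splines.
There are look-alikes about, which are no part of the job. What is shaped like the reamer but green or red is not meant.

How it is judged:
By the outcome, as a careful person would: the job done as asked, in the order asked, and still so for the second after the job is handed in, while the arm keeps its last pose, push and grip.
It also fails if it takes over 64 s, if anything falls off the work surface, if the arm or the gripper's body presses on something with over 40 N, if the wrist force passes 120 N, or if a joint passes its speed limit or range.

## Working session

There is one attempt and no reset: what is moved stays moved. The work goes in short steps, each a Python script; the robot and the scene stay as the last script left them, time stands still between calls to the robot, and variables do not carry over. Pictures are saved under pics/ and viewed, at most 10 in all, crops included, and the job is handed in when it is done.

```bash
ls; mkdir -p pics; cat > h.py <<'E'
import numpy as np, cv2
from cell import manip
def shot(n):
    d=manip.get_image(n); return d
def cal(d):
    f=240/np.tan(np.radians(d["vfov"])/2); return f
def world(d,u,v,z=None):
    """z: world height plane; None: use z_map"""
    f=cal(d); xd=np.array([(u-d["cx"])/f,(v-d["cy"])/f]); s=xd.copy()
    for _ in range(30): s=xd/(1+d["k1"]*(s@s))
    P=np.array(d["pose"]); r=np.array([s[0],s[1],1.])
    if z is None: return P[:3,:3]@(r*d["z_map"][int(round(v)),int(round(u))])+P[:3,3]
    w=P[:3,:3]@r; return P[:3,3]+w*(z-P[2,3])/w[2]
def pix(d,p):
    P=np.array(d["pose"]); c=P[:3,:3].T@(np.array(p)-P[:3,3]); s=c[:2]/c[2]
    s=s*(1+d["k1"]*(s@s)); return s*cal(d)+[d["cx"],d["cy"]]
E
python3 - <<'E'
from h import *
for n in("top","side"):
    d=shot(n); cv2.imwrite(f"pics/{n}0.png",d["image"]); np.save(f"{n}0.npy",d,allow_pickle=True)
    print(n,d["vfov"],d["cx"],d["cy"],d["k1"],np.round(d["pose"],3).tolist())
E
```

```text
pics
top 46.33421928896047 312.44874437405247 234.08084273718532 -0.017320234895501895 [[0.021, -0.984, 0.176, 0.323], [-1.0, -0.024, -0.014, 0.106], [0.018, -0.176, -0.984, 1.114], [0.0, 0.0, 0.0, 1.0]]
side 43.744670783795065 318.60223418905224 241.7388124105341 -0.15739091283152043 [[0.999, -0.028, 0.031, 0.452], [-0.041, -0.562, 0.826, -0.987], [-0.006, -0.827, -0.562, 0.84], [0.0, 0.0, 0.0, 1.0]]
```

View pics/top0.png

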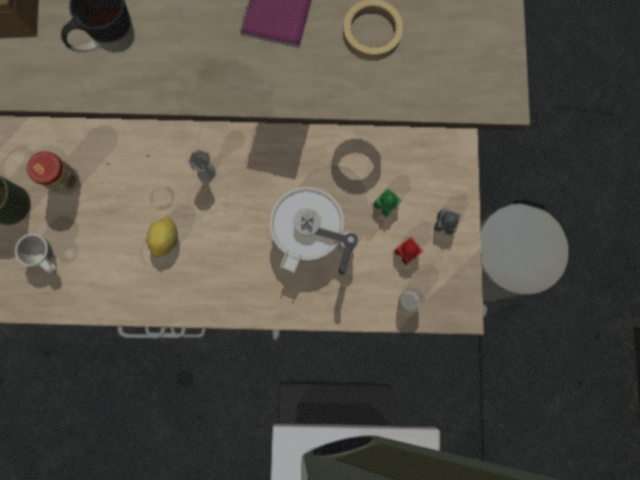

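View pics/side0.png

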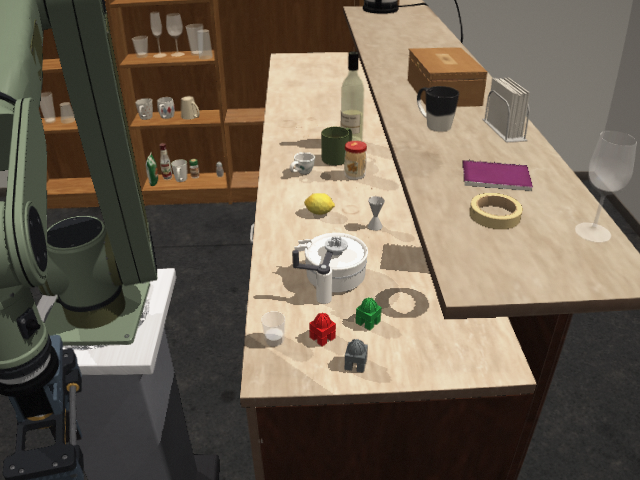

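Top view: the juicer is at (307,224) and its lever pivot at about (350,240), with the arm and post running down to about (345,270). Candidates shaped like the reamer are green (387,201), red (408,250) and grey (447,221); in the side view they are at (368,312), (322,328) and (356,354). By the description I want the grey one. The jigger (202,165), lemon (162,237) and shot glass (409,299) must stay put. I'll take close crops next.

```bash
python3 - <<'E'
from h import *
t=np.load("top0.npy",allow_pickle=True).item(); s=np.load("side0.npy",allow_pickle=True).item()
c=lambda d,x,y,w,h,k:cv2.resize(d["image"][y:y+h,x:x+w],None,fx=k,fy=k,interpolation=cv2.INTER_CUBIC)
a=c(t,260,180,130,100,6); b=cv2.convertScaleAbs(c(t,425,198,50,50,8),alpha=1.5); e=c(s,335,330,50,50,8)
cv2.imwrite("pics/c1.png",a); cv2.imwrite("pics/c2.png",np.hstack([b,e]))
for n,d,l in(("t",t,[(307,222),(447,215),(387,200),(350,240),(400,80),(300,130),(500,110),(409,295),(202,158),(60,60),(300,119)]),("s",s,[(335,243),(356,345),(324,270)])):
    for p in l: print(n,p,world(d,*p).round(4))
E
```

```text
t (307, 222) [0.5258 0.1024 0.1033]
t (447, 215) [ 0.5558 -0.1686  0.0566]
t (387, 200) [ 0.5812 -0.0511  0.0626]
t (350, 240) [0.4957 0.0223 0.0947]
t (400, 80) [ 0.7536 -0.0504  0.2211]
t (300, 130) [ 7.422e-01  1.212e-01 -1.000e-04]
t (500, 110) [ 0.7058 -0.2219  0.2178]
t (409, 295) [ 0.4027 -0.1012  0.0147]
t (202, 158) [0.3225 0.1059 1.1142]
t (60, 60) [0.7733 0.5305 0.2222]
t (300, 119) [0.6798 0.1187 0.2172]
s (335, 243) [0.528  0.099  0.0971]
s (356, 345) [ 0.5494 -0.1844  0.0602]
s (324, 270) [0.4995 0.0122 0.089 ]
```

View pics/c1.png

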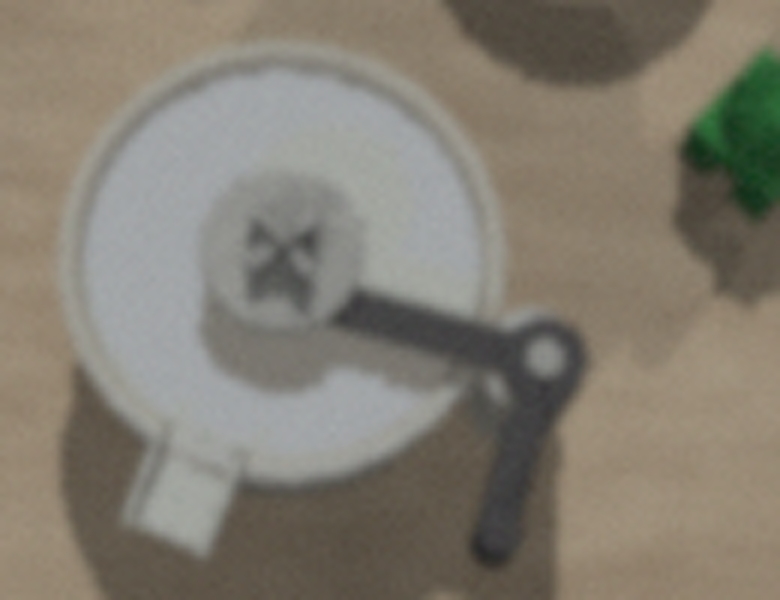

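View pics/c2.png

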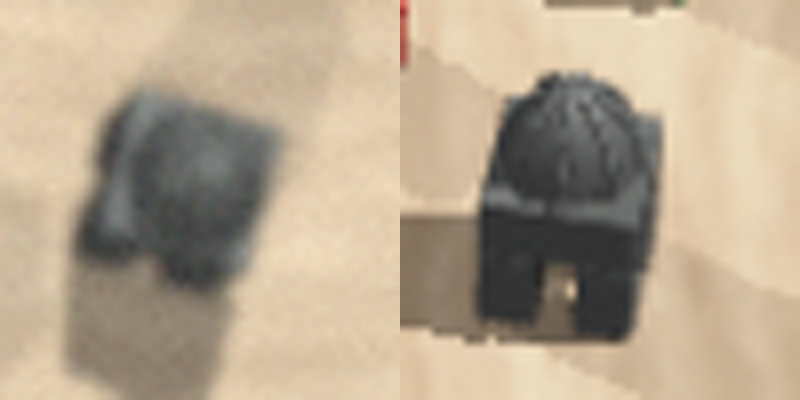

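The crops show the grey reamer upright, with slots visible and its sides roughly 15° off the image axes. The spindle cross is at crop c1 (282,260), with arms near 45°, and the tongue is under the flange. The pivot is at (546,356) and the post end at about (494,540). I'll turn these into positions.

```bash
python3 - <<'E'
from h import *
t=np.load("top0.npy",allow_pickle=True).item(); s=np.load("side0.npy",allow_pickle=True).item()
c1=lambda X,Y:(260+X/6-.4,180+Y/6-.4)
fl=world(t,*c1(283,250),.092); pv=world(t,*c1(546,356),.089); rim=world(t,*c1(283,262),.076)
print("flange",fl,"rim",rim,"pivot",pv,"d",np.linalg.norm((pv-fl)[:2]),np.linalg.norm((pv-rim)[:2]))
a=np.degrees(np.arctan2(*(pv-fl)[1::-1])); print("juicer -y dir",a,"yaw",a+90)
sp=world(t,*c1(170,520),.076); print("spout dir",np.degrees(np.arctan2(*(sp-fl)[1::-1])))
for z in(.122,.088):
    p=world(t,*c1(494,540),z); print("post",z,p,np.linalg.norm((p-pv)[:2]),np.degrees(np.arctan2(*(p-pv)[1::-1])))
# tongue line
q=world(t,*c1(360,305),.088); print("tongue dir",np.degrees(np.arctan2(*(q-pv)[1::-1])))
# depth clouds
def cloud(d):
    v,u=np.mgrid[0:480,0:640]; f=cal(d); x=np.stack([(u-d["cx"])/f,(v-d["cy"])/f],-1); S=x.copy()
    for _ in range(20): S=x/(1+d["k1"]*(S**2).sum(-1,keepdims=True))
    P=np.array(d["pose"]); r=np.concatenate([S,np.ones((480,640,1))],-1)*d["z_map"][...,None]
    return r@P[:3,:3].T+P[:3,3]
for n,d in(("t",t),("s",s)):
    C=cloud(d); ok=d["z_map"]>0
    m=ok&(np.hypot(C[...,0]-.55,C[...,1]+.178)<.045)&(C[...,2]>.006)&(C[...,2]<.08)
    print(n,m.sum(),"reamer rect",cv2.minAreaRect(C[m][:,:2].astype(np.float32)*1000), "zmax",C[m][:,2].max())
    m=ok&(np.hypot(*(C[...,:2]-fl[:2]).transpose(2,0,1))<.04)&(C[...,2]>.086)&(C[...,2]<.096)
    print(n,"flange",m.sum(),cv2.minAreaRect(C[m][:,:2].astype(np.float32)*1000)[:2],np.median(C[m][:,2]))
    m=ok&(np.hypot(*(C[...,:2]-pv[:2]).transpose(2,0,1))<.09)&(C[...,2]>.105)&(C[...,2]<.13)&(C[...,1]<.06)
    print(n,"post",m.sum(),C[m].mean(0) if m.any() else 0)
crop=lambda x,y,w,h:cv2.resize(s["image"][y:y+h,x:x+w],None,fx=8,fy=8,interpolation=cv2.INTER_CUBIC)
cv2.imwrite("pics/c3.png",crop(285,230,90,70))
E
```

```text
flange [0.52948604 0.10286322 0.092     ] rim [0.52887762 0.1027278  0.076     ] pivot [0.49866409 0.02072854 0.089     ] d 0.08772740836160722 0.08738841454302042
juicer -y dir -110.56915927923998 yaw -20.569159279239983
spout dir 158.30806434986144
post 0.122 [0.43727866 0.03838962 0.122     ] 0.06387554327140439 163.9490507331804
post 0.088 [0.4412116  0.03607774 0.088     ] 0.05946752307180025 165.0420203490054
tongue dir 75.62586866138099
t 475 reamer rect ((549.90869140625, -178.58543395996094), (56.03872299194336, 64.56998443603516), 78.48136901855469) zmax 0.06897155053349846
t flange 515 ((529.3511962890625, 99.25813293457031), (58.53627014160156, 51.41128158569336)) 0.09206091392203342
t post 53 [0.43821685 0.03735438 0.12070018]
s 563 reamer rect ((551.0260009765625, -177.00729370117188), (40.03318786621094, 39.56282424926758), 77.19365692138672) zmax 0.06384724275258669
s flange 219 ((530.7098999023438, 96.7201156616211), (49.810306549072266, 59.59547805786133)) 0.09182309534522604
s post 62 [0.43987066 0.03383056 0.11590638]
```

View pics/c3.png

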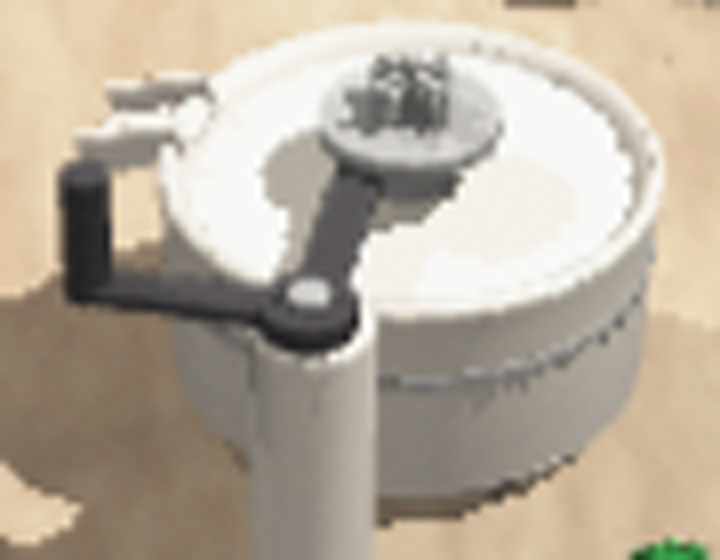

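Checks: flange-to-pivot is 87.7 mm (should be 88). Pivot-to-post is 59.5 mm (60). Spout direction is 158° against 159° for yaw -20.6°. The lever is at about 0.09 rad. The reamer square measures 40x39.6 mm in the side cloud. Now the lever.

```bash
cat > lever.py <<'E'
from h import *
pv=np.array([.4988,.0207]); r=.06
def P(a,z,rr=r): return [pv[0]+rr*np.cos(np.radians(a)),pv[1]+rr*np.sin(np.radians(a)),z]
O=lambda a:[180,0,a-180]
zt=.097+.191
def st(m):
    s=manip.state(); print(m,round(s["time_s"],2),np.round(s["eef_pos"],4),"F",np.round(s["ft_force"],1),"op",round(s["opening"],3),"g",round(s["grasp_force"],1),"j6",round(s["joint_pos"][5],1))
E
python3 - <<'E'
from lever import *
for a in(165,248):print(manip.solve_ik(P(a,zt),O(a)))
manip.goto(P(165,.35),O(165)); st("above")
manip.set_gripper(.5,8)
print(manip.servo_line(P(165,zt),vel=.15,guard=8)); st("down")
manip.set_gripper(0,8); st("grip")
for a in range(177,247,12):
    g=manip.servo_line(P(a,zt),vel=.1,ori=O(a),guard=25)
    if g: st(f"guard {a}"); break
st("arc")
for a in(247,250,253):
    g=manip.servo_line(P(a,zt),vel=.05,ori=O(a),guard=8); st(f"end {a} {g}")
    if g: break
E
```

```text
[ 3.20829961e+00  1.32241624e+01  1.16061709e+02 -2.54444375e-14
  5.07141282e+01  1.08208300e+02]
[-5.57399353e+00  1.60813875e+01  1.11825655e+02 -2.54444375e-14
  5.20929578e+01  1.64260065e+01]
above 2.44 [0.441  0.0358 0.3501] F [ 0.3  1.3 -0.1] op 1.002 g 0.0 j6 108.2
False
down 3.83 [0.4412 0.0363 0.2884] F [-0.2 -0.4  0.1] op 0.497 g 0.0 j6 108.2
grip 4.42 [0.4409 0.0363 0.2883] F [0.1 1.6 2.5] op 0.149 g 8.0 j6 108.2
arc 6.58 [ 0.4665 -0.0286  0.2881] F [3.9 5.6 1.7] op 0.146 g 8.0 j6 28.3
end 247 False 6.93 [ 0.4752 -0.0333  0.2881] F [2.6 5.5 2.7] op 0.149 g 8.0 j6 17.8
end 250 False 7.18 [ 0.4765 -0.0339  0.2876] F [-3.   8.7  6. ] op 0.153 g 8.0 j6 14.7
end 253 False 7.43 [ 0.4777 -0.0346  0.2869] F [-7.6 10.   8.4] op 0.149 g 8.0 j6 11.6
```

```bash
python3 - <<'E'
from lever import *
p=manip.state()["eef_pos"]
manip.set_gripper(.5,8); manip.servo_line([p[0],p[1],.36],vel=.2); st("up")
yaw=-12.5
manip.goto([.551,-.1775,.33],[180,0,yaw]); st("above reamer"); manip.set_gripper(1.0,25)
T=[shot("top") for _ in range(8)]; S=shot("side")
t=T[0]; t["image"]=np.mean([x["image"].astype(float) for x in T],0).astype(np.uint8)
np.save("top1.npy",t,allow_pickle=True); np.save("side1.npy",S,allow_pickle=True)
c=lambda d,x,y,w,h,k:cv2.resize(d["image"][y:y+h,x:x+w],None,fx=k,fy=k,interpolation=cv2.INTER_CUBIC)
a=c(t,270,190,100,120,4); b=cv2.convertScaleAbs(c(t,290,205,32,32,12),alpha=1.3); e=c(S,320,232,32,8,12)
cv2.imwrite("pics/d1.png",np.hstack([a,np.vstack([b,e])]))
E
```

```text
up 8.6 [ 0.4774 -0.0346  0.3596] F [-0.4  0.2 -0.7] op 0.498 g 0.0 j6 11.5
above reamer 9.75 [ 0.5508 -0.1772  0.329 ] F [1.  0.4 0.4] op 0.498 g 0.0 j6 83.5
```

View pics/d1.png

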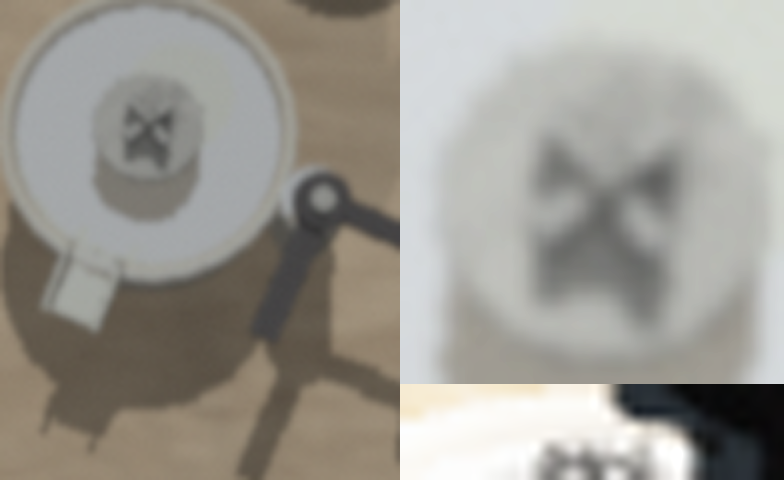

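The lever is free: the tongue now points down, clear of the flange, and the arm points right. The spindle cross is at enlarged-crop (600,215), mixed with its shadow. I'll fit its yaw with a small shadow-aware model, and grasp the reamer meanwhile.

```bash
cat > fit.py <<'E'
from h import *
from scipy.optimize import minimize
t=np.load("top1.npy",allow_pickle=True).item()
hub=world(t,350.6,239.3,.089); sh=world(t,343.9,283.5,0); L0=(sh-hub)[:2]/.087
print("light slope",L0)
X0,Y0,N,K=295,209,25,6
img=cv2.cvtColor(t["image"],cv2.COLOR_BGR2GRAY)[Y0:Y0+N,X0:X0+N].astype(float)
def boxes(c,yaw):
    out=[]
    for k in(0,90):
        a=np.radians(yaw+k); R=np.array([[np.cos(a),-np.sin(a)],[np.sin(a),np.cos(a)]])
        for l,w,z0,z1 in((13,3,0,11),(13,1.75,11,14)):
            out.append(np.array([[*(R@[sx*l/1e3,sy*w/1e3]+c),.092+z/1e3] for z in(z0,z1) for sx in(-1,1) for sy in(-1,1)]))
    a=np.arange(8)*np.pi/4
    out.append(np.array([[c[0]+.0035*np.cos(b),c[1]+.0035*np.sin(b),.092+z] for b in a for z in(.01,.02)]))
    return out
def mask(sets):
    m=np.zeros((N*K,N*K),np.uint8)
    for pts in sets:
        q=np.array([(pix(t,p)-[X0,Y0]+.5)*K for p in pts])
        cv2.fillConvexPoly(m,cv2.convexHull(np.round(q*16).astype(np.int32)),1,shift=4)
    return m.astype(float)
v,u=np.mgrid[0:N,0:N]
def res(p):
    c=p[:2]; B=boxes(c,p[2]); L=p[3:5]
    cr=mask(B); tops=mask([b[4:] for b in B[1:4:2]])
    shd=mask([np.vstack([np.c_[b[:,:2]+(b[:,2:]-.092)*L,np.full(len(b),.092)]]) for b in B])*(1-cr)
    A=[]
    for m in(np.ones_like(cr),shd,cr*(1-tops),tops*cr):
        m=cv2.GaussianBlur(m,(0,0),p[5]*K); A.append(cv2.resize(m,(N,N),interpolation=cv2.INTER_AREA))
    cpx=pix(t,[*C0,.096])-[X0,Y0]; w=np.hypot(u-cpx[0],v-cpx[1])<10.5
    A=np.stack([a[w] for a in A],1); y=img[w]; s,*_=np.linalg.lstsq(A,y,rcond=None)
    return np.mean((A@s-y)**2),s
C0=np.array([.5295,.1028])
rows=[]
for yaw in range(0,90,5):
    o=minimize(lambda q:res([q[0]/1e3+C0[0],q[1]/1e3+C0[1],q[2],q[3],q[4],q[5]])[0],[0,0,yaw,*L0,.8],method="Nelder-Mead",options=dict(maxiter=260,initial_simplex=np.array([[0,0,yaw,*L0,.8]]+[[0,0,yaw,*L0,.8]]*6)+np.vstack([np.zeros(6),np.diag([2,2,4,.15,.15,.2])])))
    rows.append((o.fun,*o.x))
for r in sorted(rows)[:7]: print(np.round(r,2))
print(res([*(C0+np.array(min(rows)[1:3])/1e3),*min(rows)[3:]])[1])
E
python3 fit.py & 
python3 - <<'E'
from lever import *
st("0"); z=.012+.191
print(manip.servo_line([.551,-.1775,z],vel=.15,guard=6)); st("down")
manip.set_gripper(0,25); st("grip")
E
wait
```

```text
0 11.03 [ 0.551  -0.1775  0.33  ] F [-0.2  0.8  0.7] op 0.995 g 0.0 j6 83.5
False
down 12.03 [ 0.5514 -0.1777  0.2038] F [-0.3 -0.5  0.5] op 1.0 g 0.0 j6 83.5
grip 12.88 [ 0.551  -0.1774  0.203 ] F [-0.2  0.6  1. ] op 0.42 g 24.9 j6 83.5
light slope [-0.85370724  0.05884303]
[ 4.245e+01 -0.000e+00  2.700e-01  3.882e+01 -6.000e-01 -1.000e-02
  1.090e+00]
[ 4.266e+01  3.000e-02  2.100e-01  3.874e+01 -5.900e-01 -0.000e+00
  1.030e+00]
[43.43  0.1   0.13 37.87 -0.63 -0.    0.99]
[ 4.356e+01  3.500e-01 -3.000e-02  3.884e+01 -6.300e-01  4.000e-02
  1.010e+00]
[43.65 -0.16  0.09 37.92 -0.59  0.    1.1 ]
[43.73  0.18  0.59 38.87 -0.62 -0.05  0.95]
[43.97 -0.25  0.11 37.71 -0.61  0.    1.02]
[142.72644437 -49.78427538 -70.5314163  -11.90489113]
```

```bash
python3 - <<'E'
from lever import *
for y in(-51.5,38.5): print(y,manip.solve_ik([.5295,.103,.36],[180,0,y]),manip.solve_ik([.5295,.103,.28],[180,0,y]))
p=manip.state()["eef_pos"]
manip.servo_line([p[0],p[1],.36],vel=.2); st("lift")
manip.servo_line([.5295,.103,.36],vel=.2,ori=[180,0,-51.5])
manip.servo_line([.5295,.103,.335],vel=.1); manip.hold(.3); st("over")
S=shot("side"); np.save("side2.npy",S,allow_pickle=True)
cv2.imwrite("pics/e1.png",cv2.resize(S["image"][190:270,290:390],None,fx=7,fy=7,interpolation=cv2.INTER_CUBIC))
print(pix(S,[.5295,.103,.092]),pix(S,[.5295,.103,.132]),pix(S,[.5295,.103,.112]))
E
```

```text
-51.5 None None
38.5 [ 9.78630390e+00  1.70222700e+01  9.83279222e+01 -2.54444375e-14
  6.46498078e+01  6.12863039e+01] [ 9.78630390e+00  2.15255359e+01  1.04557774e+02 -2.54444375e-14
  5.39166897e+01  6.12863039e+01]
lift 13.82 [ 0.5505 -0.1773  0.3587] F [ 0.4  0.4 -1.9] op 0.415 g 24.9 j6 83.5Traceback (most recent call last):
  File "<stdin>", line 5, in <module>
cell.IKError: the arm cannot follow that straight line within its joint ranges
```

```bash
python3 - <<'E'
from lever import *
manip.servo_line([.5295,.103,.36],vel=.2,ori=[180,0,38.5])
manip.servo_line([.5295,.103,.335],vel=.1); manip.hold(.3); st("over")
S=shot("side"); np.save("side2.npy",S,allow_pickle=True)
cv2.imwrite("pics/e1.png",cv2.resize(S["image"][190:270,290:390],None,fx=7,fy=7,interpolation=cv2.INTER_CUBIC))
print(pix(S,[.5295,.103,.092]),pix(S,[.5295,.103,.132]),pix(S,[.5295,.103,.112]))
E
```

```text
over 16.07 [0.5296 0.103  0.3355] F [ 0.9  0.4 -1.3] op 0.414 g 24.9 j6 61.3
[335.53413134 243.88747143] [335.70992594 228.73090151] [335.62170969 236.37368198]
```

View pics/e1.png

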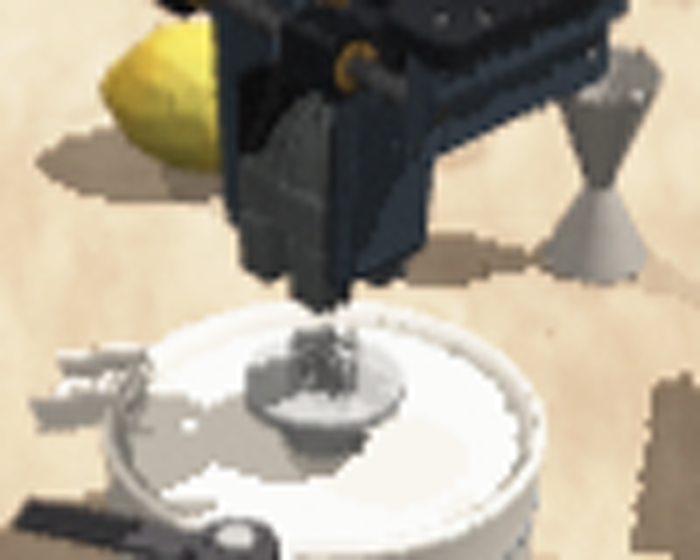

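The held reamer's column bottom has its left corner at crop (243,275) and its near corner at (324,310). The flange spans crop x 246 to 407. I'll compare these with their predicted positions.

```bash
python3 - <<'E'
from h import *
S=np.load("side2.npy",allow_pickle=True).item()
e=lambda p:(pix(S,p)-[290,190]+.5)*7-.5
for a in(83.5,173.5,263.5,353.5): print(a,e([.5296+.0269*np.cos(np.radians(a)),.103+.0269*np.sin(np.radians(a)),.1325]).round(1))
b=np.radians(np.arange(0,360,5)); q=np.array([e([.5295+.026*np.cos(i),.103+.026*np.sin(i),.092]) for i in b]); print("flange",q.min(0),q.max(0))
g=cv2.cvtColor(S["image"],cv2.COLOR_BGR2GRAY)
print("flange row",g[242:247,322:352]); print("reamer rows",g[226:236,322:345])
E
```

```text
83.5 [327.4 226.6]
173.5 [237.  269.8]
263.5 [319.  320.5]
353.5 [409.8 275.7]
flange [239.62163855 334.53630206] [403.94705618 427.39312802]
flange row [[251 251 251 188 161 162 135 133 133 111 103  79  90  82  82 103 106 163
  119 191 208 224 225 222 225 244 250 250 251 250]
 [251 251 245 149 126 127 128 132 131 111 106  84 118  88  83  87  97 132
  124 187 203 207 208 223 223 235 250 251 251 251]
 [251 251 242 149 126 126 126 129 128 111 106 121 132  89  87  87  87 118
  125 188 199 202 201 208 221 233 250 251 251 251]
 [251 251 238 145 127 128 128 127 127 114 108 131 109  99 100  94  87 116
  123 189 199 199 214 219 224 197 249 251 251 251]
 [225 217 188 129 126 125 125 126 127 123 173 202 185 187 186 111 156 154
  186 200 201 199 205 206 218 177 249 251 251 251]]
reamer rows [[228 225 119  60  55  56  51  48  48  55  55  57  62  63  48  34  42  45
   37  47  51  52  53]
 [229 227 121  59  55  55  53  48  49  52  54  55  57  55  44  33  41  39
   37  51  53  59  46]
 [230 230 184  80  55  55  52  47  48  53  55  55  54  55  41  37  42  41
   36  58  46  40  37]
 [230 230 226 214 144  67  52  48 120  94  60  56  54  57  40  34  41  40
   39  39  40  48  46]
 [229 230 231 231 223 170 133 203 212 118  61  56  55  56  47  32  38  32
  113 203 132  69  53]
 [228 229 231 232 231 221 216 225 223 119  59  54  57  56  49  44  39  41
  171 226 212 202 200]
 [229 230 232 232 230 228 227 226 224 148  64  55  55  56  50  46  45  45
  183 226 226 225 223]
 [230 230 231 236 241 241 244 244 248 240 210 117  61  56  48  47 141 139
  240 247 245 245 240]
 [240 241 248 249 248 248 247 247 247 245 242 235 156  72 135 127 228 231
  243 244 243 244 242]
 [249 249 249 248 247 246 245 244 242 241 240 240 229 222 226 223 235 235
  233 236 236 236 211]]
```

The side view agrees within about 0.5 mm, so I'll descend with a guard. Pin level is TCP 0.315, bar tops 0.309, home 0.295 and bottom 0.285.

```bash
python3 - <<'E'
from lever import *
x,y=.5297,.103
g=manip.servo_line([x,y,.318],vel=.1,guard=6); st(f"pin {g}")
g=g or manip.servo_line([x,y,.297],vel=.03,guard=5); manip.hold(.2); st(f"in {g}")
E
```

```text
pin False 16.44 [0.5295 0.103  0.3175] F [-0.3  0.3  0.1] op 0.412 g 24.9 j6 61.3
in False 17.49 [0.5297 0.103  0.2972] F [-0.2  0.  -0.6] op 0.417 g 24.9 j6 61.3
```

It meshed with no contact force. Now firm up the grip and press to the stop.

```bash
python3 - <<'E'
from lever import *
x,y=.5297,.103
manip.set_gripper(0,45); st("grip")
for z in(.2945,.292,.289,.286,.2845,.2835,.2825,.2815,.2805,.2795):
    g=manip.servo_line([x,y,z],vel=.03,guard=14); manip.hold(.15); st(f"{z} {g}")
    if manip.state()["ft_force"][2]>17: break
manip.hold(.5); st("end")
S=shot("side"); cv2.imwrite("pics/f1.png",cv2.resize(S["image"][190:270,290:390],None,fx=7,fy=7,interpolation=cv2.INTER_CUBIC))
E
```

```text
grip 17.71 [0.5297 0.103  0.2971] F [-0.2 -1.  -1.4] op 0.414 g 44.9 j6 61.3
0.2945 False 18.11 [0.5299 0.103  0.2948] F [0.5 0.6 1.6] op 0.415 g 44.9 j6 61.3
0.292 False 18.51 [0.5299 0.103  0.2922] F [0.7 0.3 2.9] op 0.415 g 44.9 j6 61.3
0.289 False 18.91 [0.5299 0.103  0.2892] F [ 2.4 -0.1  4.5] op 0.414 g 44.9 j6 61.3
0.286 False 19.31 [0.5299 0.103  0.2865] F [ 0.9 -0.1  6.2] op 0.414 g 44.9 j6 61.3
0.2845 False 19.71 [0.5299 0.103  0.2851] F [0.6 0.2 7.3] op 0.417 g 44.9 j6 61.3
0.2835 False 20.11 [0.5299 0.103  0.2848] F [-0.6  0.  11.5] op 0.416 g 44.9 j6 61.3
0.2825 False 20.51 [0.5298 0.103  0.2848] F [-2.3 -0.5 17.6] op 0.413 g 44.9 j6 61.3
end 21.01 [0.5298 0.103  0.2847] F [-1.7 -0.7 17.5] op 0.413 g 44.9 j6 61.3
```

View pics/f1.png

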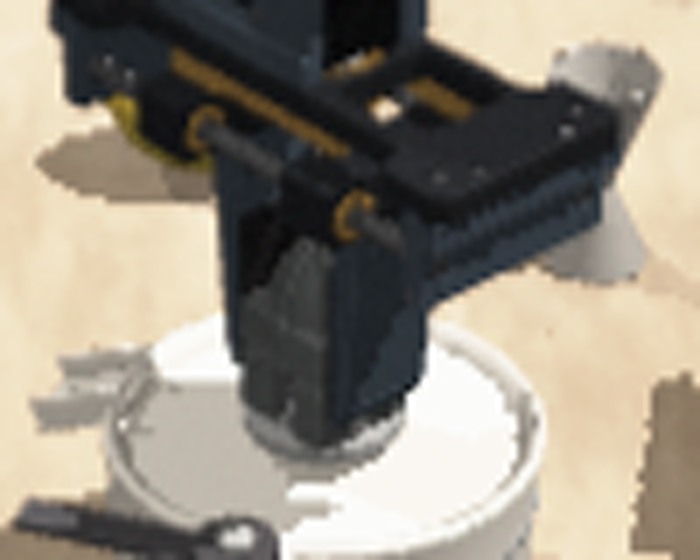

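The spring rose from about 3 to 8 N and then met a hard stop at TCP 0.2848, which matches bottom. The picture shows the reamer at crop (300,430), flat on the lowered flange with its slots filled. The lever tongue is clear.

```bash
python3 -c "
from cell import manip
print(manip.sign_off())"
```

```text
the job is handed in; nothing more can be done
None
```

I swung the lever to its far stop, meshed the grey reamer on the splines and handed the job in at about 21 s, still holding it pressed to the bottom of the spindle's travel at about 17 N; the lemon, jigger and shot glass were not touched.

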